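# Jack a stuck relay module out of its fixture and lay it in the module tray

### The arm

A 7-joint arm with a two-finger parallel gripper is mounted at the origin on the work surface. World frame = base frame: x ahead of the robot, y to its left, z up, the work surface at z = 0. Lengths are in m, angles in rad, forces in N, time in s.
With the tool pointing down it reaches from about 0.35 to 0.9 m from the base axis. Payload 19.9 kg.
Tool frame: the origin (TCP) lies between the finger pads; the fingertips stand 19 mm ahead of it and the grasp point (between the pads) is the TCP; z points along the fingers, y is the line along which they close (so a half turn about z gives the same grasp; the last joint's range is limited). The gripper opens to 94 mm and grips with 3 to 60 N. Pads are 16 mm wide; open, the fingers measure 119 mm over their backs; the gripper's body (75 mm by 177 mm) begins 78 mm behind the grasp point.
Start: joints at [-1.163, 0.417, -0.01, 1.614, 0.005, 1.111, -0.053], TCP at [0.271, 0.563, 0.224] pointing down, gripper open.
Joint ranges: [-2.81, 2.81], [-0.39, 2.02], [-1.27, 1.25], [0.06, 2.57], [-1.19, 4.33], [0.19, 2], [-2.82, 2.82]. Speed limits (rad/s): [1.89, 1.89, 2.39, 2.39, 3.01, 3.01, 3.01].

### API

Orientations are given as a 3x3 rotation matrix whose columns are the frame's x, y, z axes.
In Python, from rig import robot gives the robot as it stands. Calls block until the motion is done:
- robot.move_ptp(position, orientation): joint-space move of the TCP to a pose.
- robot.move_linear(position, velocity=0.15, frame=None, threshold=None): straight line of the TCP; frame=None keeps the orientation; velocity is the mean speed in m/s. With threshold (N) it stops when the force on the tool has changed by that much, and returns True; else False.
- robot.goto_joints(angles): joint-space move.
- robot.gripper_to(opening): finger opening in m; the grip force is fixed at half the most; returns when the fingers have stopped.
- robot.pause(seconds).
- robot.ik(position, orientation): joint angles nearest the present ones, or None.
- robot.get_state(): the state.
- robot.grab_frame(name): name is "scene" or "top"; returns the picture (400x640x3 uint8, red, green, blue); there is no depth.
- robot.camera_info(name): a dict with "fx", "fy", "cx", "cy" (pixels), "rvec" (rotation vector, rad) and "tvec" (3), from world to camera coordinates, as OpenCV has them. Camera axes: x right, y down, z forward; pixel columns grow to the right and rows downward; lengths in m; the calibration is good to about 2 mm. A picture is of the moment at which its call begins. camera_info takes no time and is no camera call.
A pose or a line that the arm cannot do raises robot.PlanningError and nothing moves.
- robot.sign_off(): hands the job in; it is judged then, once.
The state is a dict: "time": time; "qpos": joint angles; "joint_vel": joint speeds; "effort": joint torques, N m; "ee_pos": TCP position; "tool_rot": TCP orientation; "force": force on the tool from outside, world axes, zero at the start; "moment": the same for the moment, N m; "opening": finger opening in m; "grasp_force": force on a finger pad.
Only numpy, scipy, OpenCV 4.12 (cv2) and the standard library are available. Lean on these libraries where they do the work, as an engineer would, in place of code of your own. Each camera call takes 0.05 s, during which the arm holds its last target. There are 200 camera calls.

### The job

Swing the hold-down strap clear of the nest, then crank the handwheel clockwise until you feel it come up hard on its stop, so that the knock-out rod pushes the stuck module up out of the nest, and back the wheel off a quarter turn so the screw is not left jammed. Then lift the module out and set it down gently, right way up, on the floor of the blue tray that already holds a finished module, beside that one. Leave the finished module and the other things on the bench where they are.

Things in the scene. Friction and masses are not known exactly. Their poses are not given: they have to be found in the camera images.
- fixture: Ejector fixture fixed to the bench, place and yaw vary. Base plate 130 x 290 x 12; origin at centre of its underside, z up. At (0, 75): the nest, a block 98 (x) x 76 (y) on pillars, top 128 high, pocket 65 (x) x 47 (y), 40 deep, a hole in its floor for the knock-out rod. Round (0, -85): upright lead-screw slide 74 x 56, 164 high, handwheel on top; its carriage arm carries the rod under the nest.
- nest_mouth (a point): Centre of the nest pocket's mouth, in the plane of the nest's top face; axes as the fixture's.
- wheel_axis (a point): Point on the upright axis of the handwheel, 190 above the bench, 2 above the top of the rim. The wheel lies level: outside diameter 122, rim 12 thick, three spokes, hub 30 diameter whose top is level with this point.
- crank_grip (a point): Middle of the wheel's crank handle: an upright black grip, 21 diameter, 190 to 240 above the bench, on the rim 55 from the wheel's axis. It revolves freely on its own pin, so it can be held and carried round the wheel's axis without turning the gripper. This point is on its axis, 216 above the bench.
- wheel (a joint): Handwheel angle, rad, grows clockwise seen from above; each turn clockwise lifts the knock-out rod 16 mm. Start varies; the hard stop lies 1.9 to 2.5 turns clockwise of the start and is to be felt: a free wheel takes 2 to 4 N at the handle, at the stop it goes no further. Stays where it is left.
- strap_pivot (a point): Upright pivot of the hold-down strap, at the middle of the nest's +x wall, 135 above the bench: 41 in fixture x from the nest's centre.
- strap_knob (a point): Middle of the upright round knob (18 diameter, 26 tall, 136.5 to 162.5 above the bench) near the free end of the hold-down strap, 80 from the pivot. The strap is a flat steel bar 100 x 20 x 5 that lies 3.5 above the nest's top, across the module.
- strap (a joint): Strap angle, rad: 0 straight over the module, pointing to fixture -x (starts at 0 to 0.25); grows clockwise seen from above, the knob swinging over fixture +y, away from the handwheel; 1.57 points to fixture +y, end stop 2.3. Light friction (about 1 N at the knob), stays where left. Clear of the nest above 1.2.
- module: Potted relay module: grey plastic block 62 (x) x 44 (y) x 40 (z), 150 to 310 g, black top, dark band low round it. Origin at centre of its underside, z up. Starts in the nest, top flush with the nest's top, long side along fixture x, 1.5 mm play all round; with the wheel at its stop it stands 30 above the nest's top, a quarter turn back 26.
- module_tray: Open blue tray, fixed, 250 (x) x 150 (y) x 42 high, walls and floor 4 thick; origin at the centre of its underside. It stands on the left or on the right of the fixture and holds the finished module.
- done_module: The finished module lying in the module tray, same size and look as the other, origin at the centre of its underside; anywhere along the tray's middle, its long side roughly along the tray's x. There is always room for a second one, long side along the tray, at one end of the tray or the other.
- terminal_tray: A second tray of the same make, on the other side of the fixture, with one loose terminal block in it. Same size and origin.
- terminal0: Cream terminal block 48 x 26 x 46 in the other tray; origin at the centre of its underside. Leave it alone.
- rail_strip: Steel mounting rail 260 long (y) with a row of terminals and one taller breaker on it, 80 high in all, lying beyond the fixture; origin at the centre of its underside. Leave it alone.
- jar: Clear jar with black lid, 48 diameter, 75 high, between the robot and the fixture; origin at the centre of its underside. Leave it alone.
- pliers: Pliers with red handles, about 165 long, 17 high, lying beyond the right tray; origin at the joint of the jaws, on the bench. Leave them alone.
- screwdriver: Screwdriver 190 long lying beyond the spray can. Leave it alone.
- drill: Cordless drill standing on its battery, 190 high, at the far left. Leave it alone.
- spray_can: White spray can, 52 diameter, 170 high, standing beyond the left tray and the fixture; origin at the centre of its underside. Leave it alone.
Not all that is in view belongs to the job. What is shaped like the module but green is not meant.

How it is judged:
By the outcome, as a careful person would: the job done as asked, in the order asked, and still so for the second after the job is handed in, with the robot touching nothing.
It also fails if it takes over 72 s, if anything falls off the work surface, if the arm or the gripper's body presses on something with over 40 N, if the wrist force passes 120 N, or if a joint passes its speed limit or range.

## Working session

There is one attempt and no reset: what is moved stays moved. The work goes in short steps, each a Python script; the robot and the scene stay as the last script left them, time stands still between calls to the robot, and variables do not carry over. Pictures are saved under pics/ and viewed, at most 12 in all, crops included, and the job is handed in when it is done.

```bash
ls; mkdir -p pics; python3 - <<'E'
from rig import robot
import cv2
for n in("scene","top"):
    f=robot.grab_frame(n); cv2.imwrite(f"pics/{n}0.png",f[:,:,::-1]); print({k:(v if not hasattr(v,'tolist') else v.tolist()) for k,v in robot.camera_info(n).items()})
s=robot.get_state(); print(s['time'],s['force'],s['tool_rot'],s['opening'])
E
```

```text
pics
{'fx': 375.39934422614004, 'fy': 375.39934422614004, 'cx': 319.6405287564328, 'cy': 199.65587277234533, 'rvec': [1.6927866674521717, 2.001334187165295, -0.6760956944718756], 'tvec': [0.013700607878517889, -0.3764662105444635, 1.459764353899131]}
{'fx': 429.57658792457056, 'fy': 429.57658792457056, 'cx': 320.17404541299453, 'cy': 204.22340006347457, 'rvec': [2.1272423107729517, -2.0885414110514047, 0.23127938214087335], 'tvec': [0.04210081480432487, 0.5977764687832302, 1.1711813641582758]}
0.1 [ 0.1630746  -0.17750254  1.10970939] [[-9.00985987e-01  4.33848038e-01 -3.62633885e-04]
 [ 4.33848167e-01  9.00985357e-01 -1.07461565e-03]
 [-1.39492072e-04 -1.12554169e-03 -9.99999357e-01]] 0.09421123195141205
```

View pics/scene0.png

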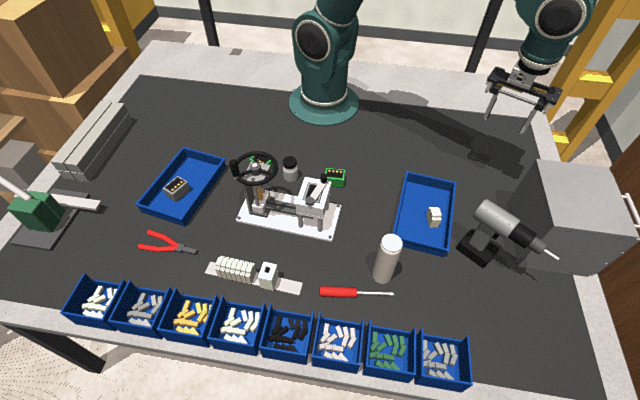

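View pics/top0.png

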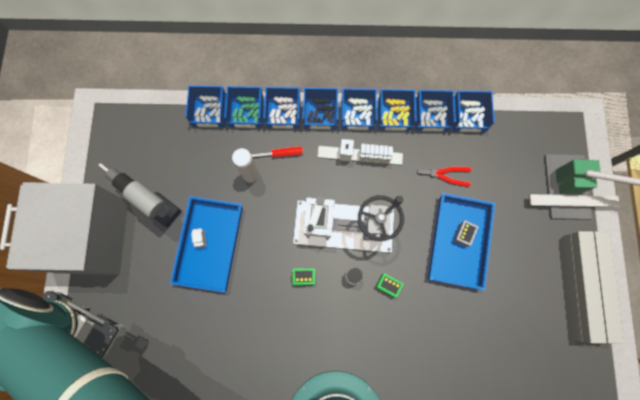

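The scene view shows the fixture at about (290,205). The module tray, on the robot's right, is at top-view (462,240) with the finished module at (467,233). The wheel is near (380,217) and the nest near (318,220) in the top view. I'll enlarge that area.

```bash
cat > h.py <<'E'
import numpy as np, cv2
from rig import robot
def cam(n):
    c=robot.camera_info(n); R=cv2.Rodrigues(np.array(c['rvec'],float))[0]
    K=np.array([[c['fx'],0,c['cx']],[0,c['fy'],c['cy']],[0,0,1]]); return K,R,np.array(c['tvec'],float)
def ray(n,uv,z):
    K,R,t=cam(n); o=-R.T@t; d=R.T@np.linalg.solve(K,np.array([uv[0],uv[1],1.])); return o+d*(z-o[2])/d[2]
def proj(n,p):
    K,R,t=cam(n); q=K@(R@np.array(p)+t); return q[:2]/q[2]
def crop(n,f,u0,v0,u1,v1,s,name):
    cv2.imwrite(f"pics/{name}.png",cv2.resize(f[v0:v1,u0:u1,::-1],None,fx=s,fy=s,interpolation=cv2.INTER_CUBIC))
E
python3 - <<'E'
from h import *
a=cv2.imread("pics/top0.png")[:,:,::-1]; crop("top",a,285,185,415,265,6,"topc")
b=cv2.imread("pics/scene0.png")[:,:,::-1]; crop("scene",b,225,145,350,245,6,"scenec")
crop("top",a,425,185,505,300,5,"tray")
E
```

```text
(no output)
```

View pics/topc.png

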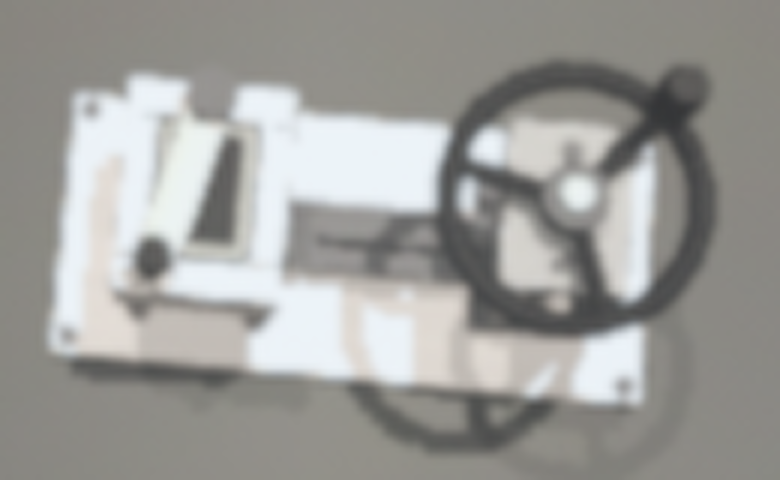

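View pics/scenec.png

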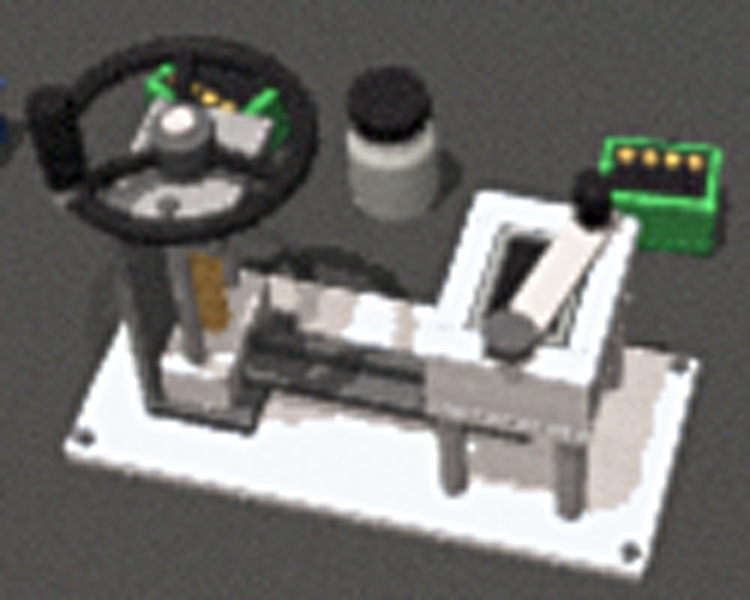

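View pics/tray.png

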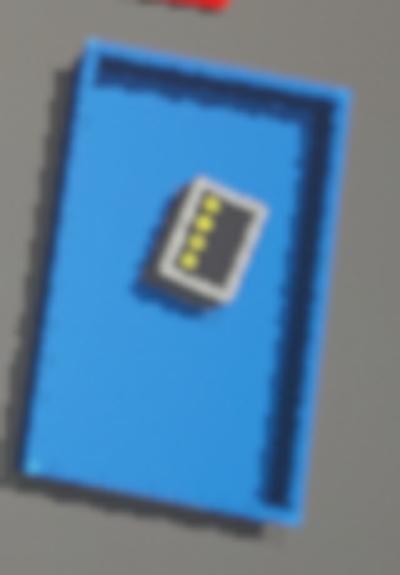

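The crops show (top image, full-pixel positions computed below): base-plate screws, nest pocket, strap knob at crop (153,255), hub (577,193), grip top (688,85), and tray and done-module corners. Next I cast rays onto the known heights.

```bash
python3 - <<'E'
from h import *
np.set_printoptions(precision=4,suppress=True)
T=lambda x,y:(285+(x+.5)/6-.5,185+(y+.5)/6-.5)
S=lambda x,y:(225+(x+.5)/6-.5,145+(y+.5)/6-.5)
Y=lambda x,y:(425+(x+.5)/5-.5,185+(y+.5)/5-.5)
for n,p,z in [("hole+x+y",(90,108),.012),("hole-x+y",(67,335),.012),("hole-x-y",(625,385),.012),("hub",(577,193),.19),("griptop",(688,82),.24),("knobtop",(153,254),.1625),("pivot",(210,92),.14)]: print(n,ray("top",T(*p),z))
for n,p,z in [("hole-x+y?",(680,365),.012),("hole+x+y",(630,552),.012),("hole+x-y",(85,437),.012),("hub",(180,120),.19),("griptop",(52,95),.24),("knobtop",(594,182),.1625),("pivot",(510,330),.14)]: print("S",n,ray("scene",S(*p),z))
tc=[ray("top",Y(*p),.042) for p in [(90,40),(350,92),(300,522),(25,472)]]
print(np.array(tc),np.mean(tc,0),[np.linalg.norm(tc[i]-tc[i-1]) for i in range(4)])
mc=[ray("top",Y(*p),.044) for p in [(200,178),(270,207),(232,303),(160,270)]]
print(np.array(mc),np.mean(mc,0),[np.linalg.norm(mc[i]-mc[i-1]) for i in range(4)])
# nest top outer white contour corners, pocket corners
for p in [(175,118),(258,130),(242,258),(150,250)]: print("pocket",ray("top",T(*p),.128))
E
```

```text
hole+x+y [0.6124 0.115  0.012 ]
hole-x+y [0.4979 0.1231 0.012 ]
hole-x-y [ 0.4784 -0.1508  0.012 ]
hub [ 0.5394 -0.1028  0.19  ]
griptop [ 0.5772 -0.1419  0.24  ]
knobtop [0.5142 0.0784 0.1625]
pivot [0.5923 0.0549 0.14  ]
S hole-x+y? [0.4954 0.1231 0.012 ]
S hole+x+y [0.6098 0.1143 0.012 ]
S hole+x-y [ 0.5894 -0.1591  0.012 ]
S hub [ 0.5339 -0.1038  0.19  ]
S griptop [ 0.5739 -0.141   0.24  ]
S knobtop [0.514  0.0787 0.1625]
S pivot [0.5863 0.0532 0.14  ]
[[ 0.6439 -0.3078  0.042 ]
 [ 0.6153 -0.4594  0.042 ]
 [ 0.3664 -0.414   0.042 ]
 [ 0.3914 -0.2601  0.042 ]] [ 0.5042 -0.3603  0.042 ] [np.float64(0.256968026675326), np.float64(0.15427617194510732), np.float64(0.25296503434254886), np.float64(0.15590225264301238)]
[[ 0.5618 -0.3676  0.044 ]
 [ 0.5455 -0.4073  0.044 ]
 [ 0.4892 -0.382   0.044 ]
 [ 0.5075 -0.3416  0.044 ]] [ 0.526  -0.3747  0.044 ] [np.float64(0.06021700723901452), np.float64(0.04293953218477449), np.float64(0.061712880539614955), np.float64(0.04438710828892683)]
pocket [0.5826 0.0706 0.128 ]
pocket [0.5777 0.0328 0.128 ]
pocket [0.5188 0.0391 0.128 ]
pocket [0.5217 0.0805 0.128 ]
```

Positions are consistent: yaw −0.071, centre (0.544,−0.018), knob radius 80 mm, strap at 0.243 rad, grip radius 54 mm. First the strap.

```bash
cat >> h.py <<'E'
np.set_printoptions(precision=4,suppress=True)
YAW=-0.071; ex=np.array([np.cos(YAW),np.sin(YAW)]); ey=np.array([-np.sin(YAW),np.cos(YAW)])
C=np.array([.544,-.018]); NEST=C+.075*ey; WH=C-.085*ey; PIV=NEST+.041*ex
def down(a):  # tool y (closing line) at world angle a
    c,s=np.cos(a),np.sin(a); return np.array([[-s,c,0],[c,s,0],[0,0,-1.]])
def knob(t): return PIV+.08*(-np.cos(t)*ex+np.sin(t)*ey)
def tang(t): d=np.sin(t)*ex+np.cos(t)*ey; return np.arctan2(d[1],d[0])
def P(xy,z): return np.array([xy[0],xy[1],z])
def st(): s=robot.get_state(); print(round(s['time'],2),s['ee_pos'],s['force'],s['opening'],s['grasp_force']); return s
E
python3 - <<'E'
from h import *
print(NEST,WH,PIV,knob(.243))
for off in(0,np.pi):
  for t in(.243,.9,1.75): print('strap',off,robot.ik(P(knob(t),.16),down(tang(t)+off)))
q=robot.get_state()['qpos'];print(q)
for a in(0,np.pi/2,np.pi,-np.pi/2):
  qs=[robot.ik(P(WH+.055*np.array([np.cos(b),np.sin(b)]),.216),down(a)) for b in np.linspace(0,6.28,9)]
  print(a,'none' if any(x is None for x in qs) else (np.min(qs,0),np.max(qs,0)))
E
```

```text
[0.5493 0.0568] [ 0.538  -0.1028] [0.5902 0.0539] [0.5141 0.0786]
strap 0 [-0.4799  0.3173  0.3204  1.9452 -0.126   0.8981  1.1611]
strap 0 [-0.5689  0.3882  0.3697  1.8549 -0.1715  0.9295  0.4785]
strap 0 [-0.6375  0.5258  0.5128  1.69   -0.2963  1.0038 -0.272 ]
strap 3.141592653589793 [-0.7919  0.3761  0.7098  1.9545 -0.3058  0.9191 -1.8133]
strap 3.141592653589793 [-1.0658  0.611   1.0846  1.8692 -0.6243  1.0507 -2.266 ]
strap 3.141592653589793 [-0.1981  0.4816 -0.0846  1.6738  0.0469  0.9881  2.5925]
[-1.1635  0.4179 -0.0103  1.6141  0.0048  1.1107 -0.053 ]
0 (array([-0.515 ,  0.2401,  0.6308,  1.7009, -0.3258,  1.0136,  0.2305]), array([-0.3508,  0.4542,  0.8342,  1.9621, -0.1793,  1.0985,  0.5231]))
1.5707963267948966 (array([-0.4249,  0.2231,  0.4639,  1.6973, -0.2842,  1.0098,  1.7455]), array([-0.2789,  0.429 ,  0.724 ,  1.9598, -0.1423,  1.0866,  2.055 ]))
3.141592653589793 (array([-0.8238,  0.3346,  1.084 ,  1.7077, -0.5797,  1.042 , -2.713 ]), array([-0.574 ,  0.6112,  1.0911,  1.9672, -0.3441,  1.1835, -2.4592]))
-1.5707963267948966 (array([-0.6683,  0.278 ,  0.7945,  1.7036, -0.4283,  1.0236, -1.2614]), array([-0.4647,  0.5025,  0.9712,  1.965 , -0.2544,  1.1213, -0.9615]))
```

```bash
python3 - <<'E'
from h import *
t=.243
robot.move_ptp(P(knob(t),.215),down(tang(t)))
robot.gripper_to(.055)
print(robot.move_linear(P(knob(t),.161),velocity=.1,threshold=10))
st(); robot.gripper_to(.028); st()
for t in np.linspace(.243,1.8,8)[1:]:
    if robot.move_linear(P(knob(t),.161),velocity=.12,frame=down(tang(t)),threshold=20): print('hit',t); break
s=st(); robot.gripper_to(.06); robot.move_linear(P(s['ee_pos'][:2],.25),velocity=.2); st()
f=robot.grab_frame("scene"); crop("scene",f,200,120,400,270,4,"s1")
E
```

```text
False
3.52 [0.5144 0.0786 0.1614] [ 0.1394  1.2177 -0.0655] 0.05476924844426894 0.0
4.13 [0.5141 0.0786 0.161 ] [ 0.2996 -0.1249 -0.5345] 0.027817028421608617 0.0
6.76 [0.6132 0.1302 0.1608] [-0.1712 -0.1946  0.2176] 0.027971579464695997 0.0
8.03 [0.6131 0.1303 0.2498] [-0.1271  0.8716  0.0344] 0.060100219961553215 0.0
```

View pics/s1.png

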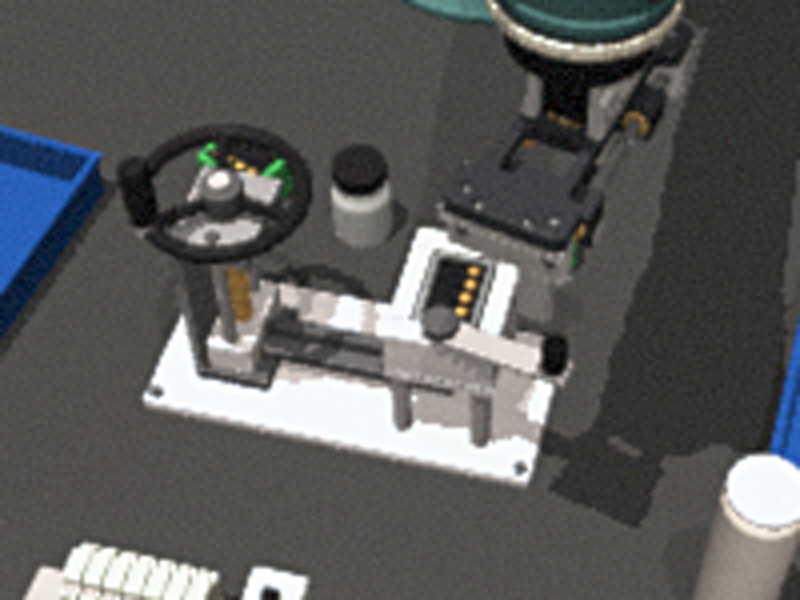

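Strap is swung clear (knob now at crop (553,355)), and the module is exposed in the nest at crop (455,290). Next I grip the crank and turn it.

```bash
cat > crank.py <<'E'
from h import *
b0=np.arctan2(-.0387,.0375)
g=lambda b:WH+.055*np.array([np.cos(b),np.sin(b)])
if __name__=="__main__":
    robot.move_ptp(P(g(b0),.295),down(0))
    print(robot.move_linear(P(g(b0),.217),velocity=.12,threshold=10))
    robot.gripper_to(.012); s=st()
    f0=s['force']; log=[]; n=20; hit=False
    for i in range(1,int(2.65*n)+1):
        b=b0-i*2*np.pi/n
        hit=robot.move_linear(P(g(b),.217),velocity=.1,threshold=15)
        s=robot.get_state(); r=np.array([np.cos(b),np.sin(b)]); tg=np.array([r[1],-r[0]])
        F=s['force']-f0; e=s['ee_pos'][:2]-WH
        log.append((i/n,F[:2]@r,F[:2]@tg,F[2],np.hypot(*e)))
        if hit or F[:2]@tg<-14: break
    print(np.array(log)); print('hit',hit,'b',np.arctan2(e[1],e[0])-b,F); st()
E
python3 crank.py
```

```text
False
10.65 [ 0.5763 -0.1423  0.217 ] [-1.3337 -0.0693  0.8667] 0.02034641953599452 30.00019658706151
[[ 0.05   -0.176   1.0311  0.6881  0.0551]
 [ 0.1     1.6278  1.4244 -0.4726  0.055 ]
 [ 0.15    1.8272  1.0178 -0.3846  0.055 ]
 [ 0.2     3.1817  1.2351  0.5014  0.055 ]
 [ 0.25    4.2612  1.5403  3.0845  0.055 ]
 [ 0.3     5.3964 -0.1107  2.575   0.055 ]
 [ 0.35    5.652   0.8709  4.8853  0.0549]
 [ 0.4     2.8618  2.3116  3.3007  0.0549]
 [ 0.45    2.5157  2.5044  2.2395  0.0549]
 [ 0.5     3.6203  3.1306  1.8293  0.0549]
 [ 0.55    3.9261  1.5832  8.1572  0.0549]]
hit True b 6.389923040051455 [-0.3053  4.2223  8.1572]
14.11 [ 0.5087 -0.0563  0.2169] [-1.639   4.153   9.0239] 0.020289994528354657 30.001879086485133
```

The move stopped early at 0.55 turn with mostly vertical force, so I'll check from the camera.

```bash
python3 - <<'E'
from h import *
s=st(); print(s['moment'],s['tool_rot'][:,2])
f=robot.grab_frame("scene"); crop("scene",f,200,100,400,250,4,"s2")
E
```

```text
14.11 [ 0.5087 -0.0563  0.2169] [-1.639   4.153   9.0239] 0.020289994528354657 30.001879086485133
[ 0.8508  0.1269 -0.0016] [-0.002   0.0012 -1.    ]
```

View pics/s2.png

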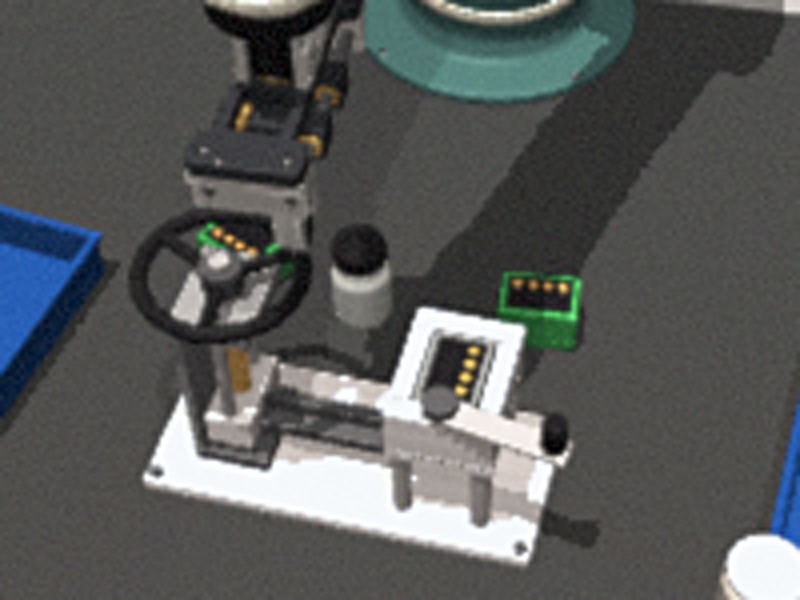

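The picture shows nothing fouling: the wheel has turned half a turn with the grip on its near side. It was probably binding from grip misalignment, so I regrip to relieve it and continue with a threshold based on tangential force.

```bash
cat > crank2.py <<'E'
from crank import *
import sys
def run(thr=24,nmax=2.65):
    robot.gripper_to(.035); robot.gripper_to(.012); s=st()
    e=s['ee_pos'][:2]-WH; b1=np.arctan2(e[1],e[0])
    f0=s['force']; log=[]; n=20
    for i in range(1,int(nmax*n)+1):
        b=b1-i*2*np.pi/n
        hit=robot.move_linear(P(g(b),.217),velocity=.1,threshold=thr)
        s=robot.get_state(); e=s['ee_pos'][:2]-WH; ba=np.arctan2(e[1],e[0])
        r=np.array([np.cos(ba),np.sin(ba)]); tg=np.array([r[1],-r[0]])
        F=s['force']-f0; lag=(ba-b+np.pi)%(2*np.pi)-np.pi
        log.append((i/n,F[:2]@r,F[:2]@tg,F[2],lag))
        if hit or F[:2]@tg<-14: break
    print(np.array(log)); print('hit',hit,'ba',ba); st()
if __name__=="__main__": run()
E
python3 crank2.py
```

```text
15.0 [ 0.5071 -0.0566  0.2165] [ 1.2709 -0.2716 -0.1852] 0.020399178381279626 29.99985311063938
[[  0.05     4.6337   0.542   -6.2005  -0.0019]
 [  0.1      5.0723   0.4951  -9.0763   0.0045]
 [  0.15     6.2192   0.7607  -9.8811   0.0046]
 [  0.2      7.5461   0.7239 -14.1379   0.0017]
 [  0.25     8.8258   0.3337 -14.1932  -0.0038]
 [  0.3      8.8465   0.9411 -14.386   -0.0108]
 [  0.35     5.1581  -0.2439 -13.6312  -0.0185]
 [  0.4      2.1087  -0.1255 -14.5836  -0.0127]
 [  0.45     0.0901  -0.9991 -15.1949   0.0006]
 [  0.5      0.1227  -1.0623 -17.0897   0.0058]
 [  0.55    -1.8938  -1.8825 -19.09     0.0051]
 [  0.6     -1.9077  -3.2059 -22.1862   0.003 ]
 [  0.65    -1.6113  -4.0394 -23.473    0.0019]
 [  0.7     -3.2628   0.9975 -22.0422  -0.0072]
 [  0.75    -2.8511  -0.4081 -25.8061  -0.0016]
 [  0.8     -3.2497  -1.9984 -27.0519   0.0037]
 [  0.85    -0.3671  -3.0089 -25.4114   0.0106]
 [  0.9      2.5061   1.3846 -22.1956   0.0019]
 [  0.95     5.9172   1.2343 -20.8191   0.0015]
 [  1.       7.8038   1.4346 -21.7944   0.0023]
 [  1.05     8.4719   0.8066 -22.2322  -0.00
[... 249 characters left out ...]
.35     2.2131   2.3415 -24.0716  -0.034 ]
 [  1.4     -3.3658   2.2742 -21.9416  -0.0177]
 [  1.45    -3.39     2.8449 -22.1444  -0.0047]
 [  1.5     -4.3909   2.4258 -23.8606  -0.003 ]
 [  1.55    -3.3656   2.5008 -25.7482  -0.0051]
 [  1.6     -2.5132   2.0313 -26.1574  -0.0066]
 [  1.65    -1.2358   3.998  -26.8971  -0.0094]
 [  1.7     -0.9752   2.1842 -29.1233  -0.0124]
 [  1.75    -0.0827   2.9129 -30.1913  -0.0131]
 [  1.8      0.782    1.9163 -30.8392  -0.0124]
 [  1.85     1.5614   2.3212 -30.3742  -0.0114]
 [  1.9      7.5639   0.0458   5.8327   0.1511]]
hit True ba 2.9401394933095926
27.23 [ 0.4833 -0.0916  0.2167] [-6.1308  1.2868  5.6476] 0.020097007566703996 30.018209953559563
```

Total is about 2.40 turns, but this stop was a vertical stick-slip release with no tangential load, so it isn't the hard stop yet. I regrip and continue gently.

```bash
python3 - <<'E'
from crank2 import *
run(24,.3)
E
```

```text
28.1 [ 0.4827 -0.0919  0.2147] [10.3698 -0.6603 -6.5691] 0.0191166775426288 29.36404319247231
[[  0.05     8.4117  -4.4698   6.6635  -0.0026]
 [  0.1      7.8024  -8.6881   6.2143  -0.0089]
 [  0.15     4.5386  -9.1868   6.5433  -0.0021]
 [  0.2      1.8065 -10.3758   5.2838   0.0038]
 [  0.25    -0.9799 -11.0156   6.0753   0.0052]
 [  0.3     -3.8259  -9.7233   6.5009   0.0042]]
hit False ba 1.0671185535639576
30.06 [ 0.5643 -0.055   0.2168] [ 0.0074  0.6818 -0.0682] 0.012077059039657913 0.0
```

The fingers are closed on nothing (12 mm), so the grip slid out. I look for where the crank handle is.

```bash
python3 - <<'E'
from h import *
robot.move_linear(P(robot.get_state()['ee_pos'][:2],.31),velocity=.25); robot.gripper_to(.05)
f=robot.grab_frame("scene"); crop("scene",f,210,110,340,230,5,"s3"); 
f=robot.grab_frame("top"); cv2.imwrite("pics/top3.png",f[:,:,::-1])
E
```

```text
(no output)
```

View pics/s3.png

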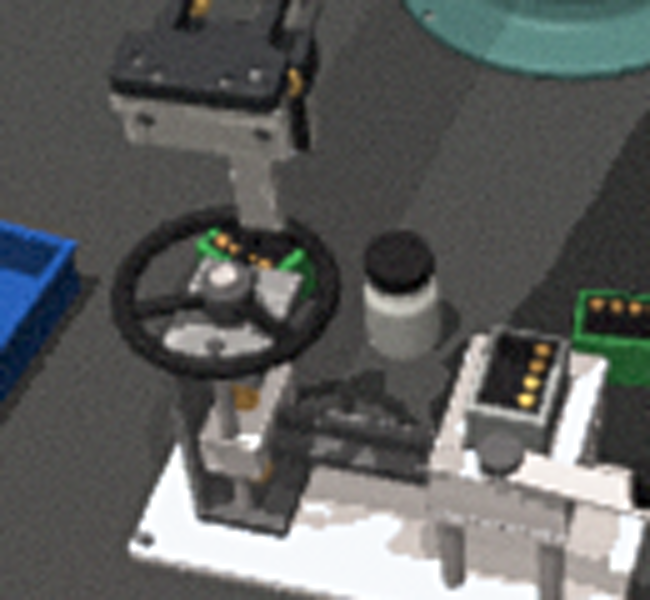

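The module now stands well above the nest (crop (520,375)). The spokes point left and lower right, so the third, with the handle, points towards the robot, behind the finger. I compute the wheel angle from the spokes.

```bash
python3 - <<'E'
from h import *
S=lambda x,y:(210+(x+.5)/5-.5,110+(y+.5)/5-.5)
for p in[(150,305),(290,325)]:
    q=ray("scene",S(*p),.184)[:2]-WH; a=np.arctan2(q[1],q[0]); print(p,q,a,'handle cand',[(a+k*2*np.pi/3)%(2*np.pi) for k in(1,2)])
i=lambda uv:((uv-np.array([210,110])+.5)*5-.5)
for b in(2.5,2.94,3.3):
    h=WH+.055*np.array([np.cos(b),np.sin(b)]); print(b,[i(proj("scene",P(h,z))) for z in(.19,.24)])
f=cv2.imread("pics/top3.png"); c=f[185:265,350:415]; cv2.imwrite("pics/top3c.png",cv2.resize(c,None,fx=6,fy=6,interpolation=cv2.INTER_CUBIC))
for b in(2.94,3.3):
    h=P(WH+.055*np.array([np.cos(b),np.sin(b)]),.24); print('topcrop',(proj("top",h)-[350,185]+.5)*6)
print([robot.ik(P(WH+.055*np.array([np.cos(2.94),np.sin(2.94)]),.216),down(a)) for a in(2.94-np.pi/2,2.94+np.pi/2)])
E
```

```text
(150, 305) [ 0.0184 -0.0362] -1.1004533864374928 handle cand [np.float64(0.9939417159557025), np.float64(3.088336818348898)]
(290, 325) [0.0194 0.0397] 1.1172856297274483 handle cand [np.float64(3.2116807321206435), np.float64(5.306075834513839)]
2.5 [array([305.5032, 229.6994]), array([296.9142, 161.6165])]
2.94 [array([270.6603, 211.9814]), array([260.7452, 143.7376])]
3.3 [array([235.7662, 206.9669]), array([224.4767, 138.6617])]
topcrop [179.4054 304.5895]
topcrop [228.171  306.5294]
[array([-0.277 ,  0.2008,  0.4559,  1.9575, -0.1042,  1.0058,  1.5961]), array([-0.6973,  0.2866,  0.971 ,  1.968 , -0.2763,  1.026 , -1.3724])]
```

View pics/top3c.png

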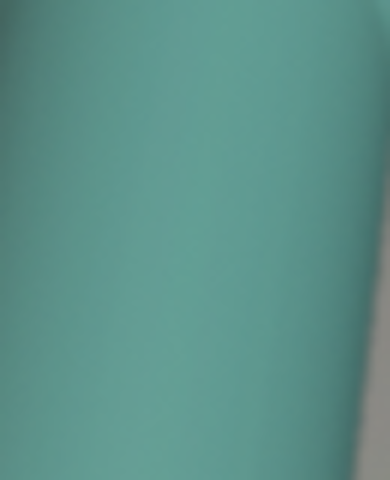

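The top view is occluded by the arm and no use here. The spokes put the handle at about 3.1 rad, which fits the tool having slid past a wheel that stopped at about 2.37 turns. I regrasp with the fingers closing tangentially so the stop can be felt positively.

```bash
python3 - <<'E'
from crank import *
b=3.11; a=lambda b:b+np.pi/2-2*np.pi
robot.move_ptp(P(g(b),.30),down(a(b))); robot.gripper_to(.075)
print(robot.move_linear(P(g(b),.215),velocity=.12,threshold=10)); 
robot.gripper_to(.012); s=st()
f0=s['force']; e=s['ee_pos'][:2]-WH
# feel: clockwise in small steps
for i in range(1,13):
    bb=b-i*.03
    hit=robot.move_linear(P(g(bb),.215),velocity=.04,frame=down(a(bb)),threshold=20)
    s=robot.get_state(); F=s['force']-f0; tg=np.array([np.sin(bb),-np.cos(bb)]); e=s['ee_pos'][:2]-WH
    print(i,hit,F[:2]@tg,F[2],np.arctan2(e[1],e[0]),bb,s['opening'],s['grasp_force'])
    if hit or F[:2]@tg<-16: break
st()
E
```

```text
False
35.17 [ 0.483  -0.1011  0.215 ] [-0.5775  0.3308  0.2964] 0.020523556824534932 30.000025826739147
1 False -1.5233290583017365 -1.212518407271943 3.0815452195510034 3.08 0.02021141986292198 30.000158868497238
2 False -9.416151166507069 -2.2653492980047156 3.071804540688016 3.05 0.020117303390295826 29.999835749622434
3 False -18.07213304175403 -4.8960196825085225 3.0674098462980037 3.02 0.020291662496172314 29.999743744265288
35.92 [ 0.4831 -0.0987  0.2151] [  0.6034 -18.0201  -4.5996] 0.020291662496172314 29.999743744265288
```

The hard stop is felt: tangential force rises to 18 N and motion stalls at 3.07 rad. Now I back off a quarter turn and release.

```bash
python3 - <<'E'
from crank import *
a=lambda b:b+np.pi/2-2*np.pi
bs=3.068
for bb in np.linspace(bs,bs+np.pi/2+.01,9)[1:]:
    if robot.move_linear(P(g(bb),.215),velocity=.1,frame=down(a(bb)),threshold=30): print('hit',bb); break
s=st(); e=s['ee_pos'][:2]-WH; print('angle back',np.arctan2(e[1],e[0])%(2*np.pi)-bs)
robot.gripper_to(.06); robot.move_linear(P(s['ee_pos'][:2],.31),velocity=.25); st()
print([robot.ik(P(NEST,z),down(YAW+k)) for z in(.148,.3) for k in(np.pi/2,-np.pi/2)])
E
```

```text
38.77 [ 0.5349 -0.1578  0.215 ] [ 1.8747 -5.9336 -1.2864] 0.020148583721576054 29.999461169354618
angle back 1.588461004566374
40.08 [ 0.5349 -0.1578  0.3103] [-0.0621 -0.4134 -0.0011] 0.05991575881209904 0.0
[array([-0.3603,  0.3834,  0.2486,  1.8756, -0.1181,  0.8967,  1.4446]), array([-0.7282,  0.4636,  0.7265,  1.8872, -0.3789,  0.9323, -1.4654]), array([-0.4037,  0.2265,  0.2911,  1.7119, -0.0689,  1.2132,  1.4043]), array([-0.7729,  0.2739,  0.7499,  1.7229, -0.1974,  1.2223, -1.6155])]
```

```bash
cat >> h.py <<'E'
TY=-.184; tx=np.array([np.cos(TY),np.sin(TY)]); TC=np.array([.5042,-.3603]); PL=TC-.066*tx
E
python3 - <<'E'
from h import *
A=down(YAW+np.pi/2); B=down(TY+np.pi/2)
print(PL,[robot.ik(P(PL,z),B) for z in(.04,.32)])
robot.move_ptp(P(NEST,.26),A); robot.gripper_to(.07)
f=robot.grab_frame("scene"); crop("scene",f,260,110,390,210,6,"s4")
print(robot.move_linear(P(NEST,.151),velocity=.1,threshold=8)); s=st()
if s['ee_pos'][2]<.153: robot.gripper_to(.03); st()
E
```

```text
[ 0.4393 -0.3482] [array([ 0.3525,  0.5717,  0.3348,  1.9148, -0.2795,  0.7002,  2.24  ]), array([ 0.1748,  0.2462,  0.5343,  1.6697, -0.1307,  1.2614,  2.1225])]
False
42.83 [0.5496 0.0568 0.1515] [ 0.1848  0.2449 -0.1942] 0.07009821405605667 0.0
43.36 [0.5493 0.0567 0.1511] [-0.9977 -0.9736  0.9247] 0.04354275136178881 29.943656623363495
```

Grasp is right: 43.5 mm opening with a small side force. Now lift, carry and place.

```bash
python3 - <<'E'
from h import *
B=down(TY+np.pi/2)
print(robot.move_linear(P(NEST,.19),velocity=.08,threshold=25)); s=st()
robot.move_linear(P(NEST,.32),velocity=.25)
s=st()
if s['opening']>.04:
    robot.move_ptp(P(PL,.31),B)
    robot.move_linear(P(PL,.065),velocity=.2); st()
    f=robot.grab_frame("scene"); crop("scene",f,120,110,320,250,4,"s5")
E
```

```text
False
44.0 [0.5491 0.0569 0.1899] [ 0.3218  0.3209 -2.1439] 0.04416073476452176 29.93404895067215
44.67 [0.5488 0.0568 0.3183] [ 0.0029 -0.3133 -2.5022] 0.04357248267334249 29.933964014053345
47.59 [ 0.4398 -0.3485  0.0659] [-0.5077 -0.1328 -1.5679] 0.04383266944829243 29.934074878692627
```

View pics/s5.png

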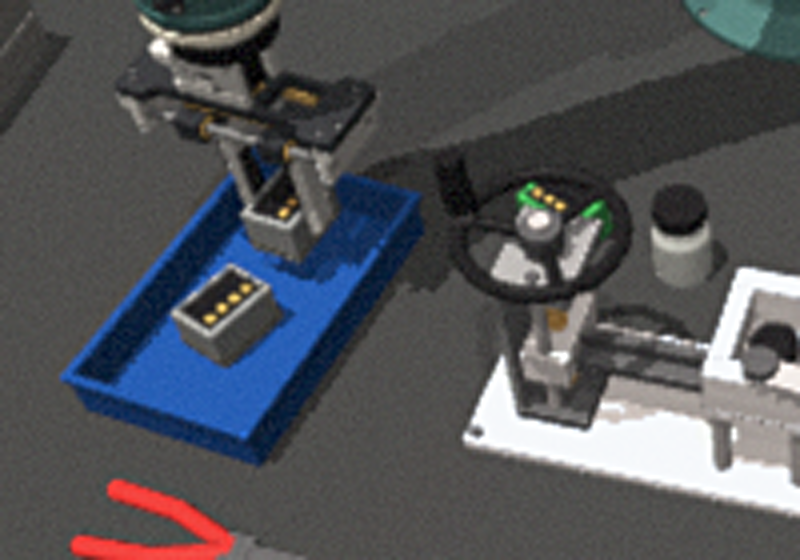

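The module is held upright over the free end of the tray (crop (280,225)), clear of the finished one at (225,310). Now I lower it to contact.

```bash
python3 - <<'E'
from h import *
robot.move_linear(P(PL,.048),velocity=.05)
robot.pause(.2); f0=robot.get_state()['force'][2]
for z in np.arange(.0465,.034,-.0015):
    hit=robot.move_linear(P(PL,z),velocity=.02,threshold=6); s=robot.get_state()
    if hit or s['force'][2]-f0>4: break
print(hit,z,s['force'][2]-f0); st()
robot.gripper_to(.062); robot.move_linear(P(PL,.2),velocity=.12); robot.move_ptp(P(PL,.33),s['tool_rot']); 
robot.goto_joints(robot.get_state()['qpos']+np.array([-.35,0,0,0,0,0,0])) if False else None
st(); f=robot.grab_frame("scene"); crop("scene",f,120,110,320,250,4,"s6")
E
```

```text
False 0.03599999999999999 17.57206732507148
50.33 [ 0.44   -0.3487  0.0369] [-1.4119  1.6224 15.6653] 0.04393512128196515 30.00157982110977
52.94 [ 0.4394 -0.3481  0.33  ] [-0.2038  0.1691 -0.6804] 0.0616439777281446 0.0
```

View pics/s6.png

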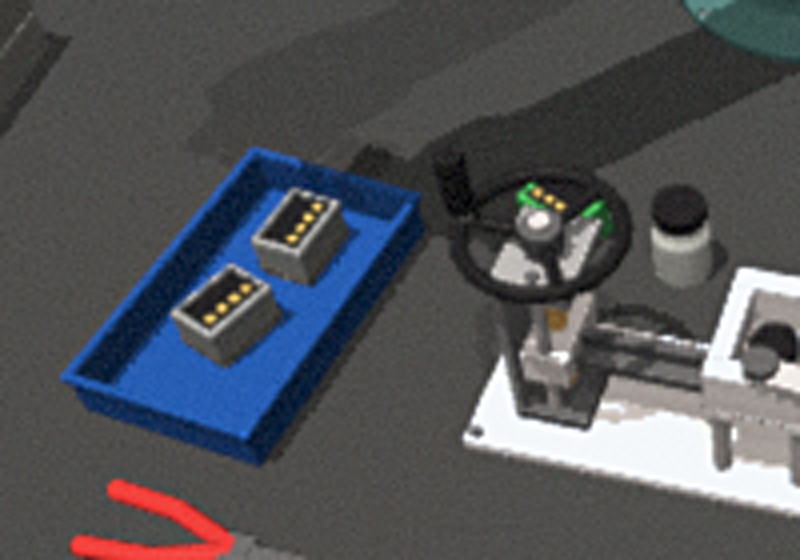

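The module stands upright at crop (298,235) beside the untouched finished one at (225,312), and the arm is clear.

```bash
python3 -c "
from rig import robot
print(robot.sign_off())"
```

```text
the job is handed in; nothing more can be done
None
```

Job handed in after about 53 s of the 72 s limit: the strap is clear, the wheel was cranked about 2.4 turns to its felt stop and backed off a quarter turn, and the module stands upright beside the finished one; on the way the crank handle slipped out of the gripper once (regrasped), and set-down contact reached about 18 N.

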